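# Clear, unbrake and wind the hand centrifuge

### The arm

A 6-joint arm with a two-finger parallel gripper is mounted at the origin on the work surface. World frame = base frame: x ahead of the robot, y to its left, z up, the work surface at z = 0. Lengths are in m, angles in rad, forces in N, time in s.
With the tool pointing down it reaches from about 0.35 to 0.775 m from the base axis. Payload 5.5 kg.
Tool frame: the origin (TCP) lies between the finger pads; the fingertips stand 8 mm ahead of it and the grasp point (between the pads) lies 11 mm behind it; z points along the fingers, y is the line along which they close (so a half turn about z gives the same grasp; the last joint's range is limited). The gripper opens to 85 mm and grips with 20 to 120 N. Pads are 22 mm wide; open, the fingers measure 114 mm over their backs; the gripper's body (76 mm by 85 mm) begins 54 mm behind the grasp point. The pads swing forward as they close: fully open they stand 13 mm farther back than shut.
Start: joints at [0.997, 0.313, 0.046, 1.304, 0, 1.431], TCP at [0.242, 0.522, 0.239] pointing down, gripper open.
Joint ranges: [-2.76, 2.76], [-0.86, 1.69], [-1.03, 1.26], [-2.2, 2.34], [-1.47, 1.5], [-3.14, 3.14]. Speed limits (rad/s): [2.57, 2.57, 3.14, 3.14, 3.14, 3.14].

### API

Orientations are given as a unit quaternion [w, x, y, z].
In Python, from workcell import env gives the robot as it stands.
- The arm moves only by the tool move_arm, never from a script. Its argument "moves" is one flat list of numbers, 5 for each row, row after row: the shift along the world's x, y, z in m, then the turn about the world's z in rad, then the finger opening in m, from 0 to 0.0854. A call has 1 to 12 rows; each row is the pose to reach, as a shift and turn from the pose commanded when the call began; what a row does not reach only later rows make up. A row lasts 1/12 s, in which the tool goes at most 41.7 mm and 7.16 degrees, less where a joint would pass 70% of its speed; a pose out of reach is approached as far as the arm can. A call with a gripper value outside its range is refused whole. The fingers move at their own pace and stop on an object; "newtons" is the grip in N (left out, the last holds). Time passes only in rows, so rows that repeat a pose let the fingers close. It gives the time, the measured TCP pose, the force, the opening and the grip force at its end, in the units of the state.
- env.get_state(): the state, without advancing time (a new reading comes with each control period).
- env.read_camera(name): name is "scene" or "side" or "wrist"; returns a dict with "pixels" (384x512x3 uint8, red, green, blue), "camera_matrix" (3x3 intrinsics, pixels), "distortion" ([k1, k2, p1, p2, k3] as OpenCV has them; the pictures are not rectified), "rvec" (rotation vector, rad) and "tvec" (3), from world to camera coordinates, as OpenCV has them. Camera axes: x right, y down, z forward; pixel columns grow to the right and rows downward; lengths in m; the calibration is good to about 2 mm. A picture is of the moment at which its call begins. There is no depth.
- env.hand_in(): hands the job in; it is judged then, once.
The state is a dict: "clock": time; "joint_pos": joint angles; "qvel": joint speeds; "tau": joint torques, N m; "tcp_pos": TCP position; "orientation": TCP orientation; "wrist_force": force on the tool from outside, world axes, zero at the start; "ft_torque": the same for the moment, N m; "finger_gap": finger opening in m; "grip_force": force on a finger pad.
Only numpy, scipy, OpenCV 4.12 (cv2) and the standard library are available. Lean on these libraries where they do the work, as an engineer would, in place of code of your own. Each camera call takes 0.05 s, during which the arm holds its last target. There are 200 camera calls.

### The job

The jar left in the crank's sweep is in the way: stand it upright on the pan of the balance. Then swing the centrifuge's brake lever to the broad middle ridge (running position), and wind the crank anticlockwise (seen from above) forward to the index rib and on through one full turn, stopping when it is over the rib for the second time. Let go of everything, and do not disturb the retort stand, the bottles or the beaker.

Things in the scene. Friction and masses are not known exactly. Their poses are not given: they have to be found in the camera images.
- machine: Hand centrifuge, fixed: grey upright drum, 124 mm across, 75 mm high; origin on the bench under its axis. In its frame: steel index rib along +y (8 mm wide, 53 to 115 mm from the axis, top at 73 mm); on the -y side the brake's flat round plate (radius 105, 6 mm high, three raised steel ridges); the jar stands at the -x, +y side; the crank starts on the +x side.
- axis (a point): point on the vertical axis of drum and crank, 150 mm above the bench, level with the place to grip the crank's handle; axes as the machine's
- crank (a joint): crank angle, rad, about the vertical axis, growing anticlockwise seen from above. 0 = handle over the index rib for the first time, 6.283 = over it for the second time (goal). Starts between -2.5 and -0.6. Friction holds it where it is left.
- crank_grip (a point): place to grip the crank's handle: an upright black sleeve that spins freely on its pin, 26 mm diameter, from 112 to 174 mm above the bench, 85 mm from the axis; this point is on its centre line, 150 mm above the bench. The flat steel crank arm (20 mm wide, z 99 to 110 mm) joins it to the hub; a counterweight reaches 62 mm the other way.
- brake (a joint): brake lever angle, rad, about the vertical line through lever_pivot, growing anticlockwise seen from above, stops at 0 and 1.75. Starts between 0 and 0.4 (brake on). 1.0 = over the broad middle ridge (running, goal); narrow ridges mark 0 and 1.7. Friction holds it where it is left.
- lever_pivot (a point): point on the vertical axis of the brake lever, 60 mm above the bench
- lever_knob (a point): upright black grip at the end of the brake lever, 24 mm diameter, from 28 to 85 mm above the bench, 75 mm from lever_pivot; this point is on its centre line, 62 mm above the bench. Lever arm (14 mm wide) at z 27 to 36 mm.
- jar: brown glass jar with a black lid, 60 mm diameter, 125 mm high, about 0.25 kg, standing on the bench against the drum in the crank's sweep; origin at the centre of its underside. To be moved.
- balance: bench balance, fixed, white, 240 by 150 mm, origin under its centre; its round pan lies towards +x. It stands to the left or to the right of the centrifuge.
- pan (a point): centre of the top face of the balance's steel pan, 130 mm diameter, 68 mm above the bench
- stand: bystander: retort stand, blue base 200 by 130 by 16 mm (origin under its centre), upright rod 12 mm thick and 476 mm high at x = +70 mm, with a clamp boss 30 mm wide at 360 mm and a stub reaching to x = +135 mm. To the side where the balance is not.
- amber: bystander: brown bottle with a white cap, 60 mm diameter, 150 mm high, close beyond the centrifuge, about 175 mm from its axis; origin at its underside
- white: bystander: white plastic bottle, 60 mm diameter, 120 mm high, near the robot on the left; origin at its underside
- beaker: bystander: glass beaker, 72 mm diameter, 90 mm high, near the robot on the right; origin at its underside

How it is judged:
On the way, in this order (a step that is already met when the one before it is completed fails the run):
1. the jar stands upright on the balance pan, its centre within 30 mm of the pan's centre, let go (horizontal distance between jar and pan below 0.03 m and z of jar in the frame of pan between -0.006 and 0.006 m and angle between jar's own z axis and vertical below 0.15 rad and contact force between the fingers and jar below 0.2 N), for 0.2 s.
2. the brake lever is over the middle ridge, 1.0 rad within 0.1 rad, let go (value of joint brake between 0.9 and 1.1 rad and contact force between the fingers and machine below 0.2 N), for 0.2 s.
3. the crank has passed the index rib and gone half a turn beyond it (value of joint crank above 3.14 rad), for 0.1 s.
4. the crank is over the index rib again after the full turn, within 0.12 rad (value of joint crank between 6.163 and 6.403 rad), for 0.2 s.
At the end, for the whole second after the job is handed in: the crank rests over the index rib after its full turn (6.283 rad within 0.12), the brake lever is still over the middle ridge (1.0 rad within 0.1), the jar stands upright and still on the pan within 30 mm of its centre, and the robot touches nothing (all of step 4 and value of joint brake between 0.9 and 1.1 rad and horizontal distance between jar and pan below 0.03 m and z of jar in the frame of pan between -0.006 and 0.006 m and angle between jar's own z axis and vertical below 0.15 rad and velocity of joint crank between -0.05 and 0.05 rad/s and linear speed of jar below 0.02 m/s and contact force between the fingers and anything else below 0.2 N).
It fails at once if the jar is tipped more than about 35 degrees (angle between jar's own z axis and vertical above 0.6 rad).
It fails at once if the crank is wound past the index rib (more than 0.2 rad) while the brake lever is short of the running position (under 0.8 rad) (value of joint crank above 0.2 rad and value of joint brake below 0.8 rad).
It fails at once if the crank is wound more than 0.4 rad too far (value of joint crank above 6.683 rad).
It fails at once if the retort stand, a bottle or the beaker is shifted more than 30 mm or tipped more than about 17 degrees (distance of any of stand, amber, white, beaker from where it was at the start of the episode above 0.03 m or angle between any of stand, amber, white, beaker's own z axis and vertical above 0.3 rad).
It also fails if it takes over 72 s, if anything falls off the work surface, if the arm or the gripper's body presses on something with over 40 N, if the wrist force passes 120 N, or if a joint passes its speed limit or range.

## Working session

There is one attempt and no reset: what is moved stays moved. The work goes in short steps, Python scripts to look and compute and a tool call to move; the robot and the scene stay as the last step left them, time stands still between calls to the robot, and variables do not carry over. Pictures are saved under pics/ and viewed, at most 10 in all, crops included, and the job is handed in when it is done.

Besides the shell and the picture viewer there is one more tool, called after "Call:" in YAML: its name, and indented under it one key for each argument. move_arm: Moves the arm, as the interface text tells. Its arguments: {"type":"object","properties":{"moves":{"type":"array"},"newtons":{"type":"number"}},"required":["moves"]}

```bash
mkdir -p pics
cat > h.py <<'E'
import numpy as np, cv2
from workcell import env
def cam(n):
    c=env.read_camera(n); c['K']=np.array(c['camera_matrix'],float); c['D']=np.array(c['distortion'],float)
    c['R']=cv2.Rodrigues(np.array(c['rvec'],float))[0]; c['t']=np.array(c['tvec'],float).ravel(); return c
def save(c,name): cv2.imwrite('pics/'+name,cv2.cvtColor(c['pixels'],cv2.COLOR_RGB2BGR))
def ray(c,u,v):
    p=cv2.undistortPoints(np.array([[[u,v]]],float),c['K'],c['D'])[0,0]
    return -c['R'].T@c['t'], c['R'].T@np.array([p[0],p[1],1.])
def onz(c,u,v,z):
    o,d=ray(c,u,v); return o+d*(z-o[2])/d[2]
def proj(c,P): return cv2.projectPoints(np.array(P,float).reshape(-1,3),np.array(c['rvec'],float),np.array(c['tvec'],float),c['K'],c['D'])[0].reshape(-1,2)
def tri(*a):
    A=np.zeros((3,3));b=np.zeros(3)
    for c,u,v in a:
        o,d=ray(c,u,v);d=d/np.linalg.norm(d);M=np.eye(3)-np.outer(d,d);A+=M;b+=M@o
    return np.linalg.solve(A,b)
E
python3 - <<'E'
from h import *
import numpy as np
ims=[]
for n in['scene','side']:
    c=cam(n); save(c,n+'0.png'); print(n,-c['R'].T@c['t'], c['R'][2])
print(env.get_state())
E
```

```text
scene [ 1.14211056 -0.48141302  0.92039697] [-0.56953725  0.40949553 -0.71269961]
side [0.36588903 0.5612368  0.72643556] [ 0.2063933  -0.67716031 -0.70629719]
{'clock': 0.1, 'joint_pos': array([ 9.97396274e-01,  3.13948631e-01,  4.51215824e-02,  1.30361543e+00,
       -1.21812233e-05,  1.43121485e+00]), 'qvel': array([ 0.00159059, -0.0003187 ,  0.00232866, -0.00064417, -0.00124752,
        0.00076308]), 'tau': array([ 3.29775045e-03, -4.81726491e+01,  2.99242347e+01,  1.27312727e-02,
       -6.72565534e-05, -1.91284983e-05]), 'tcp_pos': array([0.24145875, 0.52136603, 0.23849662]), 'orientation': array([-2.81535673e-04,  2.15212292e-01,  9.76566942e-01, -7.73452186e-04]), 'wrist_force': array([-0.3155463 ,  0.20578236, -0.87256206]), 'ft_torque': array([ 0.00220713,  0.00896378, -0.02380015]), 'grip_force': 0.0, 'finger_gap': 0.08499564570372663}
```

View pics/scene0.png

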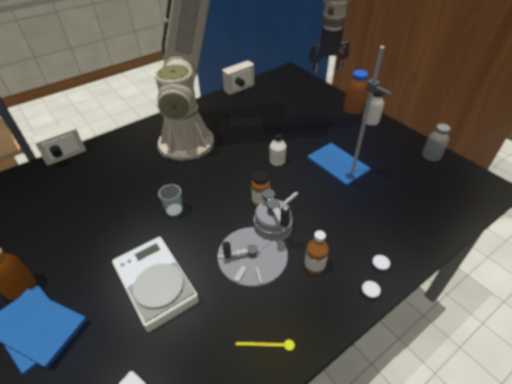

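View pics/side0.png

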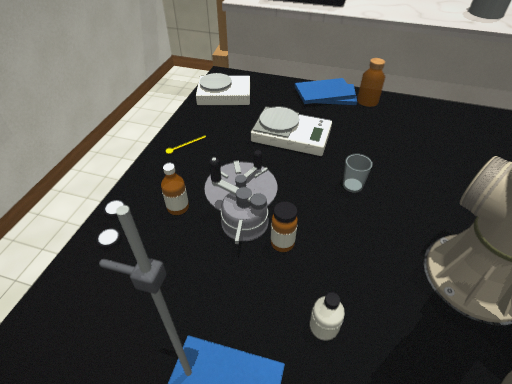

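Run:
```python
import cv2,numpy as np
a=cv2.imread('pics/scene0.png')[160:300,100:340]; b=cv2.imread('pics/side0.png')[90:260,150:380]
a=cv2.resize(a,(480,280),interpolation=cv2.INTER_CUBIC);a=cv2.resize(cv2.imread('pics/scene0.png')[160:300,205:345],(400,400),interpolation=cv2.INTER_CUBIC)
b=cv2.resize(cv2.imread('pics/side0.png')[140:280,150:290],(400,400),interpolation=cv2.INTER_CUBIC)
cv2.imwrite('pics/m1.png',np.hstack([a,b]))
```

```text
(no output)
```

View pics/m1.png

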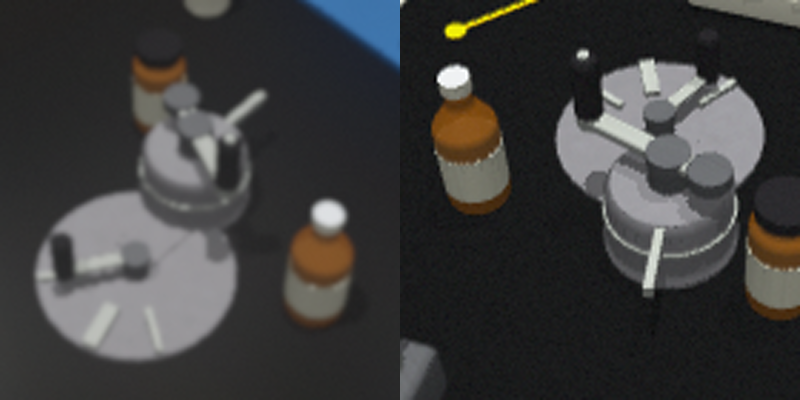

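Run:
```python
from h import *
np.set_printoptions(precision=4,suppress=True)
s=cam('scene');d=cam('side')
pts=dict(sleeve=((285.5,209),(214.4,159.3),.174),knob=((226.7,243.5),(257.8,153),.085),hub=((273.3,203.8),(243.8,194.3),.13),lid=((261,175.5),(285,211),.125),rib=((297.8,193.3),(237.5,242),.073),pivot=((252.3,247.5),(241,178.5),.06),pan=((158,286),(279,120),.068))
for k,(a,b,z) in pts.items():
    print(k,tri((s,*a),(d,*b)),onz(s,*a,z)[:2],onz(d,*b,z)[:2])
# pan: bright gray ellipse via contour; lid dark blob on side
for n,c in(('s',s),('d',d)):
    h=cv2.cvtColor(c['pixels'],cv2.COLOR_RGB2HSV)
    m=((h[...,0]>5)&(h[...,0]<18)&(h[...,1]>130)&(h[...,2]>50)).astype('uint8')
    N,l,st,ce=cv2.connectedComponentsWithStats(m)
    print(n,[(st[i].tolist()) for i in range(1,N) if st[i,4]>40])
# bystanders
print('amber cap',tri((s,320,236),(d,169,168)),'white',tri((s,279,139),(d,332,299)))
print('beaker rim',tri((s,170.5,190),(d,357.5,163)))
```

```text
sleeve [ 0.6475 -0.0235  0.1739] [ 0.6485 -0.0232] [ 0.6468 -0.0241]
knob [ 0.5861 -0.1834  0.0814] [ 0.5887 -0.1846] [ 0.5847 -0.1795]
hub [0.565  0.0033 0.1057] [ 0.5818 -0.0113] [0.5576 0.0256]
lid [0.4549 0.0402 0.1214] [0.4579 0.0378] [0.4545 0.0434]
rib [0.5468 0.1174 0.0669] [0.5536 0.1144] [0.5429 0.1196]
pivot [ 0.6146 -0.115   0.036 ] [ 0.6289 -0.1249] [ 0.6059 -0.0914]
pan [ 0.5756 -0.3962  0.0565] [ 0.5821 -0.3978] [ 0.5726 -0.3786]
s [[334, 0, 178, 162, 20548], [3, 53, 159, 53, 1154], [251, 180, 19, 12, 117], [307, 239, 22, 20, 311], [0, 252, 35, 48, 1145]]
d [[214, 46, 14, 11, 76], [0, 56, 213, 183, 2991], [358, 58, 27, 49, 847], [161, 173, 24, 24, 441], [167, 203, 22, 12, 86], [272, 214, 26, 20, 277], [271, 242, 24, 10, 84]]
amber cap [0.7575 0.0061 0.143 ] white [0.3245 0.2182 0.1085]
beaker rim [ 0.3093 -0.2124  0.0922]
```

Run:
```python
import cv2,numpy as np
a=cv2.resize(cv2.imread('pics/scene0.png')[230:340,100:210],(400,400),interpolation=cv2.INTER_CUBIC)
b=cv2.resize(cv2.imread('pics/side0.png')[95:255,245:345],(250,400),interpolation=cv2.INTER_CUBIC)
cv2.imwrite('pics/m2.png',np.hstack([a,b]))
```

```text
(no output)
```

View pics/m2.png

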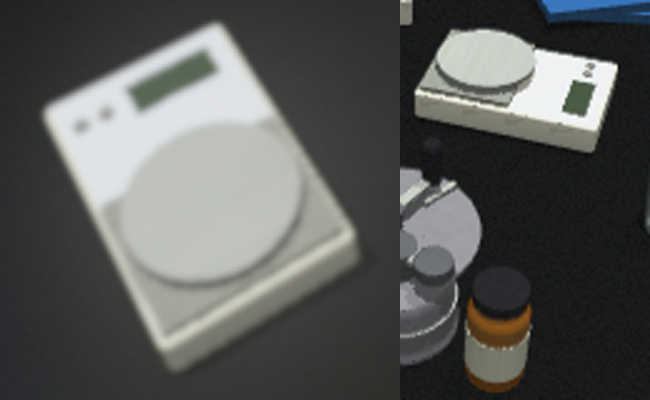

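Call:
move_arm:
  moves: [0.03,-0.04,0.01,0,0.085,0.05,-0.08,0.02,0,0.085,0.07,-0.12,0.02,0.04,0.085,0.09,-0.16,0.02,0.06,0.085,0.11,-0.2,0.02,0.08,0.085,0.13,-0.24,0.02,0.1,0.085,0.145,-0.28,0.02,0.12,0.085,0.16,-0.32,0.02,0.14,0.085,0.175,-0.36,0.02,0.14,0.085,0.19,-0.4,0.02,0.14,0.085,0.205,-0.44,0.02,0.14,0.085,0.215,-0.481,0.02,0.14,0.085]

```text
clock: 1.2
tcp_pos: [0.4484, 0.0684, 0.2594]
orientation: [0.0, 0.146, 0.989, 0.0]
wrist_force: [0.9, 0.0, -0.2]
finger_gap: 0.085
grip_force: 0.0
```

Run:
```python
from h import *
np.set_printoptions(precision=4,suppress=True)
s=cam('scene');d=cam('side');w=cam('wrist');save(w,'w1.png')
st=env.get_state();print(st['clock'],st['tcp_pos'],st['orientation'],st['joint_pos'])
print('lid',onz(d,285.4,208.3,.125),'pan',onz(s,158,285,.068),onz(d,279.4,118.2,.068))
print('rod',onz(s,350,178,.016))
print('proj',proj(w,[[.457,.0385,.125],[.566,.004,.12],[.548,.117,.073]]))
```

```text
1.35 [0.4486 0.0676 0.2591] [-0.0001  0.1496  0.9887  0.    ] [-0.0278  0.0725 -0.2046  1.2939  0.      0.2725]
lid [0.4555 0.0353 0.125 ] pan [ 0.5794 -0.3965  0.068 ] [ 0.5738 -0.3888  0.068 ]
rod [0.5704 0.3533 0.016 ]
proj [[235.3956 199.5111]
 [237.9407 293.988 ]
 [322.9754 234.8922]]
```

View pics/w1.png

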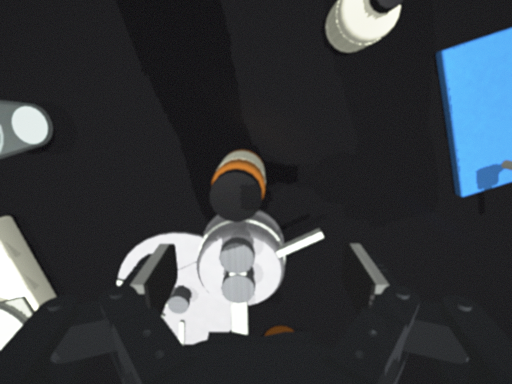

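Run:
```python
from h import *
np.set_printoptions(precision=4,suppress=True)
w=cam('wrist');s=cam('scene');d=cam('side')
print(env.get_state()['tcp_pos'])
print('lid',onz(w,236,196,.125),'drum',onz(w,241.5,262,.075),'hub',tri((w,238,287),(s,273.3,203.8),(d,243.8,194.3)),onz(w,238,287,.12),'rib',onz(w,322,236,.073),onz(w,280,254,.073),'pivot',tri((w,180,297),(s,252.3,247.5),(d,241,178.5)))
print(proj(w,[[.457,.0385,0.125],[.457,.0385,0]]))
```

```text
[0.4474 0.0711 0.2592]
lid [0.4525 0.0429 0.125 ] drum [0.5517 0.0128 0.075 ] hub [0.565  0.0044 0.1057] [0.556 0.01  0.12 ] rib [0.5477 0.1184 0.073 ] [0.5562 0.0621 0.073 ] pivot [ 0.6115 -0.112   0.031 ]
[[233.2166 201.3568]
 [240.8915 172.577 ]]
```

Call:
move_arm:
  moves: [0.007,-0.032,0,0,0.085,0.007,-0.032,-0.03,0,0.085,0.007,-0.032,-0.06,0,0.085,0.007,-0.032,-0.09,0,0.085,0.007,-0.032,-0.09,0,0.085,0.007,-0.032,-0.09,0,0.085]
  newtons: 40

```text
clock: 2.0
tcp_pos: [0.4531, 0.0401, 0.1685]
orientation: [-0.002, 0.145, 0.989, 0.0]
wrist_force: [-0.1, -0.5, 0.3]
finger_gap: 0.0849
grip_force: 0.0
```

Run:
```python
from h import *
np.set_printoptions(precision=4,suppress=True)
w=cam('wrist');s=env.get_state();print(s['tcp_pos'],s['wrist_force'])
g=w['pixels'];save(w,'w2.png')
print(proj(w,[[.4545,.039,.125]]))
```

```text
[0.4547 0.0397 0.1701] [0.2575 0.06   1.2578]
[[257.5962 224.0793]]
```

View pics/w2.png

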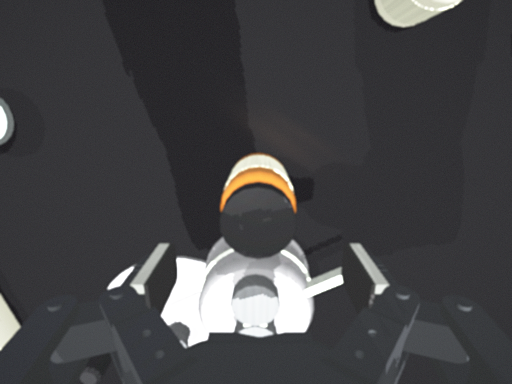

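Call:
move_arm:
  moves: [0,0,-0.03,0,0.085,0,0,-0.06,0,0.085,0,-0.001,-0.09,0,0.085,0,-0.001,-0.09,0,0.085,0,-0.001,-0.09,0,0.04,0,-0.001,-0.09,0,0.04,0,-0.001,-0.09,0,0.04,0,-0.001,-0.09,0,0.04,0,-0.001,-0.09,0,0.04,0,-0.001,-0.09,0,0.04]
  newtons: 40

```text
clock: 2.88
tcp_pos: [0.4572, 0.0375, 0.0825]
orientation: [0.003, 0.146, 0.989, 0.0]
wrist_force: [-1.6, 1.5, 7.0]
finger_gap: 0.058
grip_force: 42.7
```

Call:
move_arm:
  moves: [0,0,0.03,0,0.04,0,0,0.06,0,0.04,0,0,0.1,0,0.04,0,0,0.14,0,0.04,0.01,-0.03,0.15,0,0.04,0.02,-0.06,0.15,0,0.04,0.03,-0.095,0.15,0,0.04,0.04,-0.13,0.15,0,0.04,0.05,-0.165,0.15,0,0.04,0.06,-0.2,0.15,0,0.04,0.07,-0.235,0.15,0,0.04,0.08,-0.27,0.15,0,0.04]

```text
clock: 3.88
tcp_pos: [0.5354, -0.2346, 0.2314]
orientation: [0.001, 0.146, 0.989, -0.0]
wrist_force: [1.0, 0.6, -2.9]
finger_gap: 0.0579
grip_force: 45.7
```

Call:
move_arm:
  moves: [0.01,-0.035,0,0,0.04,0.02,-0.07,0,0,0.04,0.03,-0.105,0,0,0.04,0.035,-0.135,0,0,0.04,0.043,-0.162,0,0,0.04,0.043,-0.162,0,0,0.04,0.043,-0.162,0,0,0.04,0.043,-0.162,0,0,0.04]

```text
clock: 4.55
tcp_pos: [0.5778, -0.3943, 0.2301]
orientation: [0.0, 0.146, 0.989, 0.0]
wrist_force: [-0.2, 1.0, -2.7]
finger_gap: 0.0581
grip_force: 45.7
```

Run:
```python
from h import *
np.set_printoptions(precision=4,suppress=True)
c=cam('scene');s=env.get_state();print(s['tcp_pos'],s['wrist_force'],s['finger_gap'])
d=cam('side');w=cam('wrist')
T=s['tcp_pos'];b=T-[0,0,.0825]
print(proj(c,[T,b,b+[0,0,.125],[.579,-.395,.068]]),proj(d,[T,b,b+[0,0,.125],[.579,-.395,.068]]))
a=cv2.resize(c['pixels'][200:340,90:230],(400,400));e=cv2.resize(d['pixels'][30:170,210:350],(400,400))
cv2.imwrite('pics/p3.png',np.hstack([a,e])[...,::-1])
```

```text
[ 0.5779 -0.3938  0.2303] [ 0.6156 -0.0194 -2.4993] 0.05789041591304063
[[144.4965 247.3915]
 [152.1658 267.1757]
 [140.1068 236.0983]
 [158.4439 284.6006]] [[281.0645  70.7367]
 [279.7316  95.5339]
 [281.8091  56.8646]
 [278.3258 116.9069]]
```

View pics/p3.png

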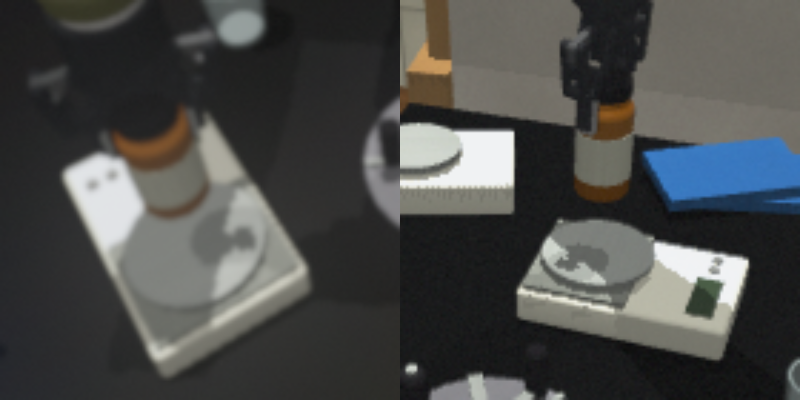

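Call:
move_arm:
  moves: [0,0,-0.03,0,0.04,0,0,-0.055,0,0.04,0,0,-0.07,0,0.04,0,0,-0.076,0,0.04,0,0,-0.078,0,0.04,0,0,-0.078,0,0.04,0,0,-0.078,0,0.04]

```text
clock: 5.28
tcp_pos: [0.5786, -0.3948, 0.153]
orientation: [0.001, 0.146, 0.989, -0.001]
wrist_force: [0.4, 0.3, -1.9]
finger_gap: 0.058
grip_force: 45.7
```

Call:
move_arm:
  moves: [0,0,-0.001,0,0.04,0,0,-0.002,0,0.04,0,0,-0.003,0,0.04,0,0,-0.003,0,0.04]

```text
clock: 5.62
tcp_pos: [0.5785, -0.3951, 0.1505]
orientation: [0.001, 0.146, 0.989, -0.001]
wrist_force: [-1.0, 0.0, 5.3]
finger_gap: 0.0582
grip_force: 46.3
```

Call:
move_arm:
  moves: [0,0,0,0,0.066,0,0,0,0,0.07,0,0,0,0,0.085,0,0,0,0,0.085,0,0,0,0,0.085,0,0,0.03,0,0.085,0,0,0.06,0,0.085,0,0,0.1,0,0.085,0,0,0.14,0,0.085,0,0,0.14,0,0.085]

```text
clock: 6.45
tcp_pos: [0.5798, -0.3963, 0.2983]
orientation: [0.006, 0.146, 0.989, -0.004]
wrist_force: [0.6, 0.4, 1.0]
finger_gap: 0.0851
grip_force: 0.0
```

Call:
move_arm:
  moves: [-0.02,0.035,0,0,0.085,-0.04,0.07,0,0,0.085,-0.06,0.105,0,0,0.085,-0.08,0.14,0,0,0.085,-0.1,0.175,0,0,0.085,-0.12,0.21,0,0,0.085,-0.13,0.245,0,0,0.085,-0.13,0.28,0,0,0.085,-0.13,0.28,0,0,0.085,-0.13,0.28,0,0,0.085]

```text
clock: 7.28
tcp_pos: [0.4478, -0.1131, 0.2888]
orientation: [0.001, 0.145, 0.989, -0.0]
wrist_force: [0.2, -0.3, 0.5]
finger_gap: 0.0848
grip_force: 0.0
```

Run:
```python
from h import *
np.set_printoptions(precision=4,suppress=True)
c=cam('scene');d=cam('side');w=cam('wrist');save(w,'w4.png');save(c,'s4.png');save(d,'d4.png')
import pickle;pickle.dump((c,d,w),open('v4.pkl','wb'))
s=env.get_state();print(s['clock'],s['tcp_pos'])
a=cv2.resize(c['pixels'][200:340,90:230],(300,300));e=cv2.resize(d['pixels'][30:170,210:350],(300,300))
cv2.imwrite('pics/p4.png',np.vstack([np.hstack([a,e]),cv2.resize(w['pixels'],(600,450))[100:400]])[...,::-1])
```

```text
7.4333 [ 0.4483 -0.1154  0.2882]
```

View pics/p4.png

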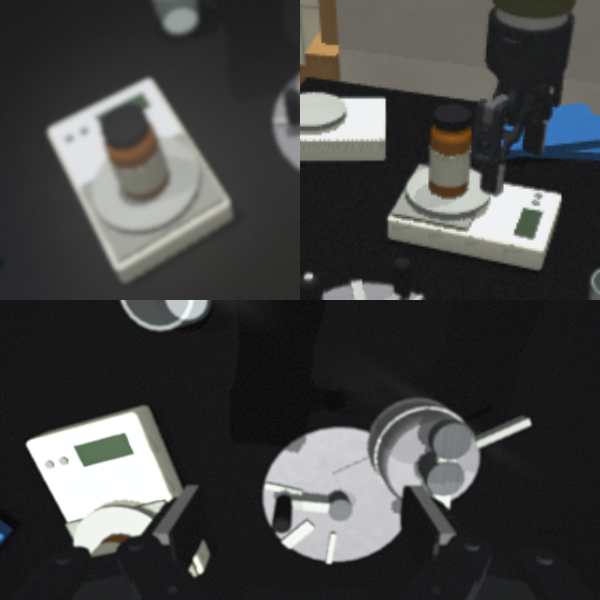

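Run:
```python
from h import *
import pickle
np.set_printoptions(precision=4,suppress=True)
c,d,w=pickle.load(open('v4.pkl','rb'))
f=lambda x,y:(x*.8533,(y-200)*.8533)
print('knob',onz(w,*f(283,521),.085),tri((w,*f(283,521)),(c,226.7,243.5),(d,257.8,153)))
print('plate',onz(w,*f(335,493),.006),'pivot',tri((w,*f(341,509)),(c,252.3,247.5)))
print('sceneplate',onz(c,205+136/2.857,160+275/2.857,.006))
print('ribend',onz(w,*f(529,423),.073),'rib in',onz(w,*f(480,445),.073))
print('ridge0',onz(w,*f(268,488),.01),'mid in/out',onz(w,*f(313,523),.01),onz(w,*f(284,544),.01),'1.7',onz(w,*f(333,535),.01),onz(w,*f(330,560),.01))
g=w['pixels']
# plate ellipse: mask of light lilac
m=((g.min(2)>140)&(g.max(2).astype(int)-g.min(2)<40)).astype('uint8'); m[:,:220]=0; m[:,345:]=0; m[:190]=0
k=cv2.findContours(m,0,1)[0]; k=max(k,key=cv2.contourArea); h=cv2.convexHull(k)
print(cv2.boundingRect(k),cv2.fitEllipse(h))
P=np.array([onz(w,*p[0],.006)[:2] for p in h.astype(float)])
def fit(P):
    A=np.c_[2*P,np.ones(len(P))];x=np.linalg.lstsq(A,(P**2).sum(1),rcond=None)[0];return x[:2],np.sqrt(x[2]+x[0]**2+x[1]**2)
print(fit(P)); r=np.hypot(*(P-fit(P)[0]).T);print(len(P),r)
```

```text
knob [ 0.5802 -0.1795  0.085 ] [ 0.5849 -0.1824  0.0802]
plate [ 0.6062 -0.1168  0.006 ] pivot [ 0.6145 -0.1143  0.0357]
sceneplate [ 0.623  -0.1209  0.006 ]
ribend [0.5489 0.1152 0.073 ] rib in [0.5588 0.0587 0.073 ]
ridge0 [ 0.57   -0.2025  0.01  ] mid in/out [ 0.641 -0.159  0.01 ] [ 0.6628 -0.2094  0.01  ] 1.7 [ 0.6686 -0.1371  0.01  ] [ 0.7094 -0.1527  0.01  ]
(225, 190, 117, 121) ((293.279296875, 247.52737426757812), (114.63496398925781, 143.06494140625), 64.64220428466797)
(array([ 0.6139, -0.1108]), np.float64(0.10790290560535483))
32 [0.1254 0.0992 0.1026 0.1034 0.1042 0.1052 0.1057 0.1063 0.1067 0.1136
 0.1138 0.1092 0.1121 0.1128 0.1117 0.1087 0.109  0.1089 0.1086 0.108
 0.1071 0.107  0.1068 0.1062 0.1056 0.1053 0.1031 0.1028 0.1027 0.102
 0.1017 0.1231]
```

Call:
move_arm:
  moves: [0.02,-0.01,-0.02,-0.12,0.085,0.04,-0.02,-0.04,-0.24,0.085,0.06,-0.03,-0.06,-0.36,0.085,0.08,-0.04,-0.08,-0.48,0.085,0.1,-0.05,-0.1,-0.6,0.085,0.12,-0.06,-0.11,-0.72,0.085,0.137,-0.067,-0.12,-0.84,0.085,0.137,-0.067,-0.13,-0.96,0.085,0.137,-0.067,-0.13,-1.08,0.085,0.137,-0.067,-0.13,-1.2,0.085,0.137,-0.067,-0.13,-1.2,0.085,0.137,-0.067,-0.13,-1.2,0.085]

```text
clock: 8.43
tcp_pos: [0.5849, -0.183, 0.1575]
orientation: [-0.0, 0.679, 0.734, -0.0]
wrist_force: [-0.9, 0.8, -0.4]
finger_gap: 0.0851
grip_force: 0.0
```

Run:
```python
from h import *
np.set_printoptions(precision=4,suppress=True)
c=cam('scene');d=cam('side');w=cam('wrist')
s=env.get_state();print(s['tcp_pos'],s['joint_pos'],s['orientation'])
K=[[.585,-.182,.085],[.613,-.114,.05]]
print(proj(w,K))
for v in (c,d):
    for z in (.085,.16): pass
e=cv2.resize(d['pixels'][100:240,180:320],(300,300));f=cv2.resize(c['pixels'][170:310,190:330],(300,300))
cv2.imwrite('pics/p5.png',np.vstack([np.hstack([f,e]),cv2.resize(w['pixels'],(600,450))[150:450]])[...,::-1])
```

```text
[ 0.5849 -0.1823  0.1583] [-0.4331  0.4184 -0.001   1.1511  0.      1.0594] [0.0001 0.6789 0.7342 0.    ]
[[258.3665 206.929 ]
 [298.9222 117.1297]]
```

View pics/p5.png

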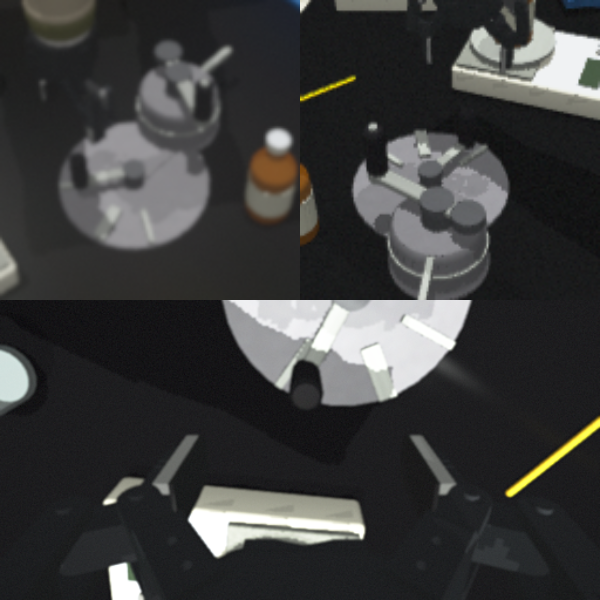

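Call:
move_arm:
  moves: [0.002,-0.001,-0.03,0,0.085,0.002,-0.001,-0.06,0,0.085,0.002,-0.001,-0.09,0,0.085,0.002,-0.001,-0.1,0,0.085,0.002,-0.001,-0.102,0,0.03,0.002,-0.001,-0.102,0,0.02,0.002,-0.001,-0.102,0,0.015,0.002,-0.001,-0.102,0,0.015,0.002,-0.001,-0.102,0,0.015,0.002,-0.001,-0.102,0,0.015,0.002,-0.001,-0.102,0,0.015]
  newtons: 25

```text
clock: 9.5
tcp_pos: [0.5879, -0.1834, 0.0582]
orientation: [0.002, 0.679, 0.734, 0.0]
wrist_force: [-1.2, -1.0, 6.7]
finger_gap: 0.023
grip_force: 25.7
```

Call:
move_arm:
  moves: [0.0075,-0.0023,0,0.1,0.015,0.015,-0.0038,0,0.21,0.015,0.023,-0.0045,0,0.31,0.015,0.0307,-0.0043,0,0.42,0.015,0.0384,-0.0034,0,0.52,0.015,0.046,-0.0016,0,0.63,0.015,0.0534,0.001,0,0.73,0.015,0.061,0.0045,0,0.84,0.015,0.061,0.0045,0,0.84,0.015,0.061,0.0045,0,0.84,0.015]

```text
clock: 10.33
tcp_pos: [0.6496, -0.1808, 0.0583]
orientation: [0.002, 0.321, 0.947, -0.002]
wrist_force: [-0.8, -6.6, 4.1]
finger_gap: 0.0235
grip_force: 26.0
```

Call:
move_arm:
  moves: [0,0,0,0,0.05,0,0,0,0,0.085,0,0,0,0,0.085,0,0,0.03,0,0.085,0,0,0.07,0,0.085,0,0,0.11,0,0.085,0,0,0.15,0,0.085,0,0,0.19,0,0.085,-0.03,0.02,0.22,0,0.085,-0.06,0.04,0.24,0,0.085,-0.09,0.05,0.25,0,0.085,-0.1,0.05,0.25,0,0.085]

```text
clock: 11.33
tcp_pos: [0.5453, -0.1256, 0.3107]
orientation: [0.002, 0.32, 0.947, 0.0]
wrist_force: [1.3, -0.9, 1.3]
finger_gap: 0.0847
grip_force: 0.0
```

Call:
move_arm:
  moves: [-0.02,0.02,0,0.12,0.085,-0.04,0.04,0,0.24,0.085,-0.06,0.05,0,0.36,0.085,-0.08,0.05,0,0.48,0.085,-0.1,0.05,0,0.48,0.085,-0.1,0.05,0,0.48,0.085,-0.1,0.05,0,0.48,0.085]

```text
clock: 11.92
tcp_pos: [0.4472, -0.0776, 0.3067]
orientation: [0.0, 0.087, 0.996, 0.0]
wrist_force: [-0.2, -0.7, 0.4]
finger_gap: 0.0848
grip_force: 0.0
```

Run:
```python
from h import *
import pickle
np.set_printoptions(precision=4,suppress=True)
c=cam('scene');d=cam('side');w=cam('wrist')
pickle.dump((c,d,w),open('v6.pkl','wb'))
s=env.get_state();print(s['clock'],s['tcp_pos'],s['joint_pos'])
print(proj(w,[[.649,-.18,.085],[.613,-.114,.05],[.6475,-.0235,.174],[.565,.005,.12],[.548,.117,.073]]))
b=cv2.resize(c['pixels'][170:310,190:330],(300,300));e=cv2.resize(d['pixels'][130:250,190:310],(300,300))
cv2.imwrite('pics/p6.png',np.hstack([w['pixels'],np.vstack([b,e])[:600]])[...,::-1] if 0 else np.vstack([np.hstack([cv2.resize(c['pixels'][170:290,195:345],(275,216)),cv2.resize(d['pixels'][130:250,190:310],(237,216))]),w['pixels']])[...,::-1])
```

```text
12.0667 [ 0.4486 -0.0782  0.3063] [-0.3494  0.0675 -0.0954  1.4075  0.0003 -0.1755]
[[215.0507 307.5906]
 [254.4645 267.6502]
 [333.9051 338.4255]
 [339.9329 250.668 ]
 [409.9671 210.3691]]
```

View pics/p6.png

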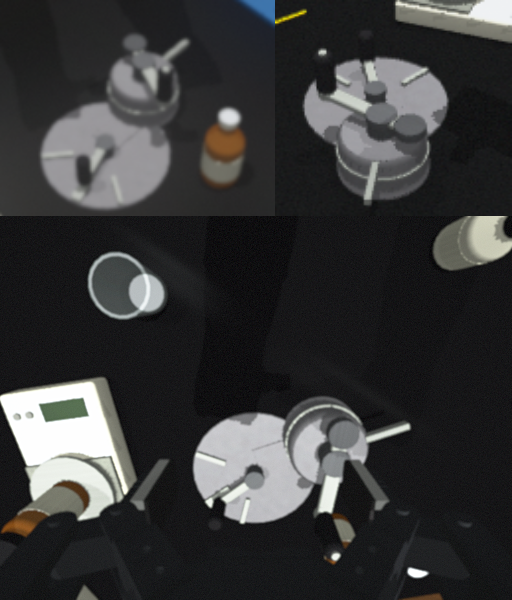

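Run:
```python
from h import *
import pickle
np.set_printoptions(precision=4,suppress=True)
c,d,w=pickle.load(open('v6.pkl','rb'))
P=lambda x,y,z=.01:onz(w,x,y,z)[:2]
g=w['pixels'].astype(int)
# bright ridge pixels on the plate
m=((g.min(2)>205)).astype('uint8'); m[:,:185]=0;m[:,275:]=0;m[:190]=0;m[320:]=0
N,l,st,ce=cv2.connectedComponentsWithStats(m)
for i in range(1,N):
    if st[i,4]>25:
        q=np.argwhere(l==i)[:,::-1].astype(float);mu=q.mean(0);dr=np.linalg.svd(q-mu)[2][0] if len(q)<3000 else [1,0]
        L=10;a,b=P(*(mu-dr*L)),P(*(mu+dr*L));print(st[i],mu,P(*mu),'dir deg',np.degrees(np.arctan2(*(b-a)[::-1])))
# plate circle
m=((g.min(2)>95)&(g.max(2)-g.min(2)<40)).astype('uint8');m[:,:180]=0;m[:,285:]=0;m[:180]=0;m[312:]=0
k=max(cv2.findContours(m,0,1)[0],key=cv2.contourArea)[:,0].astype(float)
Q=np.array([P(*p,.006) for p in k if p[0]<283 and p[1]<311])
ok=np.ones(len(Q),bool)
for _ in range(8):
    A=np.c_[2*Q[ok],np.ones(ok.sum())];x=np.linalg.lstsq(A,(Q[ok]**2).sum(1),rcond=None)[0];ctr=x[:2];R=np.sqrt(x[2]+ctr@ctr)
    ok=abs(np.hypot(*(Q-ctr).T)-R)<.004
print('plate',ctr,R,ok.sum(),len(Q))
print('sleeve',tri((w,334,337),(c,195+165*150/275,170+70*120/216),(d,190+322*0,0)) if 0 else onz(w,334,337,.174))
print('hub',[P(334,247,z) for z in(.11,.12,.13,.14)],'tri',tri((w,334,247),(c,273.3,203.8)),tri((w,334,247),(d,243.8,194.3)))
print('cw',tri((w,344,217),(c,205+182/2.857,160+95/2.857)),'rib',P(408,212,.073),P(370,224,.073),'drumtop?')
```

```text
[196 237  30  13 143] [210.049  243.3147] [ 0.5789 -0.1839] dir deg 59.805369696341586
[223 268  25  18 185] [235.6378 276.7297] [ 0.6497 -0.1546] dir deg -63.43017226411469
[206 282   6   9  33] [209.2121 285.697 ] [ 0.6597 -0.2041] dir deg -16.434473353852066
[241 284   9  23 100] [244.83 295.1 ] [ 0.6897 -0.146 ] dir deg -23.333623441247035
plate [ 0.6163 -0.1157] 0.10481301063236596 214 252
sleeve [ 0.6454 -0.0232  0.174 ]
hub [array([0.5643, 0.0001]), array([ 0.5585, -0.0019]), array([ 0.5528, -0.0039]), array([ 0.547 , -0.0058])] tri [0.5659 0.0012 0.1077] [0.5669 0.0014 0.1037]
cw [0.5246 0.0164 0.1107] rib [0.55   0.1142] [0.5587 0.0606] drumtop?
```

Call:
move_arm:
  moves: [0.035,0.01,0,0,0.085,0.07,0.02,-0.01,0,0.085,0.105,0.03,-0.03,0,0.085,0.14,0.04,-0.05,0,0.085,0.175,0.05,-0.07,0,0.085,0.198,0.0547,-0.08,0,0.085,0.198,0.0547,-0.08,0,0.085,0.198,0.0547,-0.11,0,0.085,0.198,0.0547,-0.14,0,0.085,0.198,0.0547,-0.164,0,0.085,0.198,0.0547,-0.164,0,0.085,0.198,0.0547,-0.164,0,0.085]

```text
clock: 13.07
tcp_pos: [0.6448, -0.0234, 0.141]
orientation: [-0.002, 0.087, 0.996, 0.0]
wrist_force: [0.5, -1.1, 0.5]
finger_gap: 0.0849
grip_force: 0.0
```

Call:
move_arm:
  moves: [0,0,0,0,0.05,0,0,0,0,0.03,0,0,0,0,0.015,0,0,0,0,0.015,0,0,0,0,0.015,0,0,0,0,0.015,0,0,0,0,0.015,0,0,0,0,0.015]
  newtons: 40

```text
clock: 13.73
tcp_pos: [0.6465, -0.0235, 0.1437]
orientation: [0.001, 0.087, 0.996, -0.0]
wrist_force: [0.1, -0.1, 5.8]
finger_gap: 0.0249
grip_force: 39.0
```

```bash
python3 -c "
import numpy as np
for t in range(-8,360,10):
  r=np.radians(t);print(t,*np.round([.0845*np.cos(r)-.0795,.0845*np.sin(r)+.0255],3))"
```

```text
-8 0.004 0.014
2 0.005 0.028
12 0.003 0.043
22 -0.001 0.057
32 -0.008 0.07
42 -0.017 0.082
52 -0.027 0.092
62 -0.04 0.1
72 -0.053 0.106
82 -0.068 0.109
92 -0.082 0.11
102 -0.097 0.108
112 -0.111 0.104
122 -0.124 0.097
132 -0.136 0.088
142 -0.146 0.078
152 -0.154 0.065
162 -0.16 0.052
172 -0.163 0.037
182 -0.164 0.023
192 -0.162 0.008
202 -0.158 -0.006
212 -0.151 -0.019
222 -0.142 -0.031
232 -0.132 -0.041
242 -0.119 -0.049
252 -0.106 -0.055
262 -0.091 -0.058
272 -0.077 -0.059
282 -0.062 -0.057
292 -0.048 -0.053
302 -0.035 -0.046
312 -0.023 -0.037
322 -0.013 -0.027
332 -0.005 -0.014
342 0.001 -0.001
352 0.004 0.014
```

Call:
move_arm:
  moves: [0.004,0.014,0,0,0.015,0.005,0.028,0,0,0.015,0.003,0.043,0,0,0.015,-0.001,0.057,0,0,0.015,-0.008,0.07,0,0,0.015,-0.017,0.082,0,0,0.015,-0.027,0.092,0,0,0.015,-0.027,0.092,0,0,0.015,-0.027,0.092,0,0,0.015]

```text
clock: 14.48
tcp_pos: [0.6183, 0.0691, 0.1436]
orientation: [0.0, 0.086, 0.996, -0.0]
wrist_force: [-1.0, 0.5, 6.3]
finger_gap: 0.025
grip_force: 39.4
```

Call:
move_arm:
  moves: [-0.013,0.008,0,0,0.015,-0.026,0.014,0,0,0.015,-0.041,0.017,0,0,0.015,-0.055,0.018,0,0,0.015,-0.07,0.016,0,0,0.015,-0.084,0.012,0,0,0.015,-0.097,0.005,0,0,0.015,-0.109,-0.004,0,0,0.015,-0.119,-0.014,0,0,0.015,-0.127,-0.027,0,0,0.015,-0.133,-0.04,0,0,0.015,-0.136,-0.055,0,0,0.015]

```text
clock: 15.48
tcp_pos: [0.4814, 0.0143, 0.1436]
orientation: [-0.0, 0.086, 0.996, 0.001]
wrist_force: [-3.9, 2.6, 10.7]
finger_gap: 0.0248
grip_force: 40.7
```

Call:
move_arm:
  moves: [-0.001,-0.014,0,0,0.015,0.001,-0.029,0,0,0.015,0.005,-0.043,0,0,0.015,0.012,-0.056,0,0,0.015,0.021,-0.068,0,0,0.015,0.031,-0.078,0,0,0.015,0.044,-0.086,0,0,0.015,0.057,-0.092,0,0,0.015,0.072,-0.095,0,0,0.015,0.086,-0.096,0,0,0.015,0.101,-0.094,0,0,0.015,0.115,-0.09,0,0,0.015]

```text
clock: 16.48
tcp_pos: [0.5985, -0.0761, 0.1436]
orientation: [0.0, 0.087, 0.996, 0.001]
wrist_force: [-4.0, 5.0, 9.2]
finger_gap: 0.0245
grip_force: 40.5
```

Call:
move_arm:
  moves: [0.013,0.007,0,0,0.015,0.025,0.016,0,0,0.015,0.035,0.026,0,0,0.015,0.043,0.039,0,0,0.015,0.049,0.052,0,0,0.015,0.052,0.067,0,0,0.015,0.053,0.081,0,0,0.015,0.051,0.096,0,0,0.015,0.047,0.11,0,0,0.015,0.04,0.123,0,0,0.015,0.031,0.135,0,0,0.015,0.021,0.145,0,0,0.015]

```text
clock: 17.48
tcp_pos: [0.6195, 0.0683, 0.1436]
orientation: [0.001, 0.087, 0.996, -0.001]
wrist_force: [-1.8, -5.8, 6.8]
finger_gap: 0.0248
grip_force: 40.2
```

Call:
move_arm:
  moves: [-0.013,0.008,0,0,0.015,-0.026,0.014,0,0,0.015,-0.041,0.017,0,0,0.015,-0.055,0.018,0,0,0.015,-0.066,0.017,0,0,0.015,-0.066,0.017,0,0,0.015,-0.066,0.017,0,0,0.015,-0.066,0.017,0,0,0.015]

```text
clock: 18.15
tcp_pos: [0.553, 0.0864, 0.1436]
orientation: [0.001, 0.086, 0.996, 0.001]
wrist_force: [-1.4, 2.8, 7.8]
finger_gap: 0.0248
grip_force: 40.3
```

Call:
move_arm:
  moves: [0,0,0,0,0.05,0,0,0,0,0.085,0,0,0,0,0.085,0,0,0,0,0.085,0,0,0.03,0,0.085,0,0,0.06,0,0.085,0,0,0.1,0,0.085,0,0,0.13,0,0.085,-0.04,0,0.15,0,0.085,-0.08,0,0.16,0,0.085,-0.1,0,0.16,0,0.085,-0.1,0,0.16,0,0.085]

```text
clock: 19.15
tcp_pos: [0.4492, 0.0857, 0.3038]
orientation: [0.0, 0.087, 0.996, 0.0]
wrist_force: [-0.4, -0.1, 0.6]
finger_gap: 0.0849
grip_force: 0.0
```

Run:
```python
from h import *
import pickle
np.set_printoptions(precision=4,suppress=True)
c=cam('scene');d=cam('side');w=cam('wrist');pickle.dump((c,d,w),open('v7.pkl','wb'))
s=env.get_state();print(s['clock'],s['tcp_pos'])
P=[[.553,.0853,.174],[.553,.0853,.112],[.567,.002,.115],[.549,.115,.073],[.649,-.18,.085]]
for n,v in(('s',c),('d',d),('w',w)):
    q=proj(v,P);print(n,q)
    g=cv2.cvtColor(v['pixels'],cv2.COLOR_RGB2GRAY)
    # dark sleeve near the predicted place and bright rib
    x,y=q[:2].mean(0).astype(int);r=22
    m=(g<28).astype('uint8');print('gray row',y,x-14,g[y,max(0,x-14):x+15].tolist()) if 0<=y<384 else 0
```

```text
19.3 [0.4534 0.0855 0.3023]
s [[292.6366 173.9489]
 [291.4966 188.5378]
 [273.5817 202.3421]
 [296.9765 192.4181]
 [240.3065 256.8777]]
gray row 181 278 [38, 38, 36, 39, 37, 37, 38, 38, 38, 36, 33, 31, 29, 30, 29, 29, 29, 30, 32, 37, 37, 38, 37, 38, 37, 36, 35, 32, 31]
d [[236.5347 199.9373]
 [237.5916 218.6578]
 [243.2947 190.9838]
 [235.624  239.7722]
 [236.3531 148.7007]]
gray row 209 223 [99, 133, 159, 162, 159, 159, 162, 158, 17, 24, 25, 25, 23, 22, 21, 21, 21, 22, 20, 50, 194, 116, 85, 153, 162, 163, 164, 163, 162]
w [[274.8821 275.8616]
 [272.3028 247.8202]
 [210.3089 268.4646]
 [291.7271 228.4349]
 [109.7334 321.0611]]
gray row 261 259 [30, 32, 31, 33, 32, 30, 29, 26, 27, 28, 31, 29, 31, 28, 30, 28, 25, 25, 23, 29, 24, 24, 24, 24, 26, 25, 29, 30, 31]
```

Run:
```python
from h import *
import pickle
np.set_printoptions(precision=4,suppress=True)
c,d,w=pickle.load(open('v7.pkl','rb'))
g=cv2.cvtColor(d['pixels'],cv2.COLOR_RGB2GRAY)
for y in (203,207,211,215): 
    x=np.where(g[y,226:250]<60)[0]+226; print(y,x.min(),x.max())
for y in range(222,244,3): print(y,g[y,228:248].tolist())
gw=cv2.cvtColor(w['pixels'],cv2.COLOR_RGB2GRAY)
m=(gw>150).astype('uint8');m[:,:240]=0;m[:,310:]=0;m[:215]=0;m[290:]=0
N,l,st,ce=cv2.connectedComponentsWithStats(m)
for i in range(1,N):
    if st[i,4]>8: print(st[i],ce[i],onz(w,*ce[i],.073),onz(w,*ce[i],.11))
h=cv2.cvtColor(d['pixels'],cv2.COLOR_RGB2HSV)
for n,v in(('s',c),('d',d)):
    h=cv2.cvtColor(v['pixels'],cv2.COLOR_RGB2HSV);m=((h[...,0]>5)&(h[...,0]<18)&(h[...,1]>130)&(h[...,2]>50)).astype('uint8')
    N,l,st,ce=cv2.connectedComponentsWithStats(m);print(n,[st[i].tolist() for i in range(1,N) if 40<st[i,4]<900])
J=[[.579,-.395,.193],[.579,-.395,.068]];print(proj(c,J),proj(d,J))
# lever knob dark blob, side view
q=proj(d,[[.649,-.18,.085]])[0].astype(int);y=q[1]+4;print('knob',y,q[0]-10,g[y,q[0]-10:q[0]+11].tolist())
```

```text
203 231 249
207 231 246
211 231 242
215 232 242
222 [66, 75, 77, 78, 71, 54, 32, 26, 27, 25, 25, 25, 30, 53, 75, 72, 86, 87, 85, 85]
225 [149, 146, 115, 96, 83, 82, 84, 86, 86, 83, 81, 81, 82, 78, 75, 65, 69, 76, 77, 76]
228 [64, 63, 66, 68, 77, 102, 126, 145, 87, 92, 100, 99, 98, 74, 70, 72, 97, 97, 96, 98]
231 [67, 68, 67, 67, 66, 66, 66, 65, 74, 99, 101, 100, 84, 69, 67, 68, 67, 66, 68, 67]
234 [87, 86, 83, 79, 69, 69, 69, 73, 161, 183, 182, 156, 71, 67, 67, 67, 67, 68, 67, 68]
237 [24, 32, 53, 72, 80, 86, 91, 132, 190, 211, 209, 104, 69, 69, 68, 67, 73, 81, 82, 84]
240 [24, 25, 26, 28, 22, 23, 46, 196, 197, 196, 164, 62, 63, 62, 62, 63, 73, 64, 74, 71]
243 [24, 24, 25, 25, 21, 26, 23, 82, 83, 82, 62, 17, 15, 17, 21, 19, 25, 27, 23, 28]
[240 215  14  13  60] [247.8333 220.1333] [0.5262 0.0573 0.073 ] [0.5112 0.0615 0.11  ]
[240 225   8  16  91] [242.8132 233.5824] [0.5449 0.0467 0.073 ] [0.528 0.052 0.11 ]
[240 224  54  53 735] [258.0231 248.2612] [0.5711 0.0636 0.073 ] [0.5515 0.0672 0.11  ]
[271 273  12  10  93] [276.6559 277.7419] [0.6238 0.0822 0.073 ] [0.5988 0.0839 0.11  ]
s [[307, 240, 22, 19, 306], [142, 265, 18, 9, 42]]
d [[213, 45, 15, 11, 78], [358, 58, 27, 49, 853], [161, 173, 24, 24, 441], [167, 203, 22, 12, 85]]
[[147.8181 257.244 ]
 [158.4439 284.6006]] [[280.1816  82.0324]
 [278.3258 116.9069]]
knob 152 226 [28, 25, 24, 23, 26, 26, 21, 27, 22, 23, 28, 18, 23, 24, 24, 22, 27, 24, 25, 24, 23]
```

```bash
python3 -c "
from workcell import env
print(env.hand_in())"
```

```text
the job is handed in; nothing more can be done
None
```

I handed the job in at about 19 s of the 72 s allowed; no verdict came back. From the camera measurements, the jar stands upright on the pan, the brake lever is over the middle ridge (about 0.98 rad), the crank is over the index rib after its full turn (within about 0.04 rad), and the gripper is clear of everything.

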